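# Crack open the dry box and hold its lid ajar

### The arm

A 7-joint arm with a two-finger parallel gripper is mounted at the origin on a cart in front of the work surface, level with it; the furniture and walls round the work are solid. World frame = base frame: x ahead of the robot, y to its left, z up, the work surface at z = 0. Lengths are in mm, angles in degrees, forces in N, time in s.
With the tool pointing down it reaches from about 425 to 875 mm from the base axis. Payload 4.7 kg.
Tool frame: the origin (TCP) lies between the finger pads; the fingertips stand 14 mm ahead of it and the grasp point (between the pads) lies 5 mm behind it; z points along the fingers, y is the line along which they close (so a half turn about z gives the same grasp; the last joint's range is limited). The gripper opens to 87 mm and grips with 3 to 60 N. Pads are 19 mm wide; open, the fingers measure 117 mm over their backs; the gripper's body (75 mm by 190 mm) begins 51 mm behind the grasp point.
Start: joints at [76.61, 18.392, -4.016, 83.108, 1.295, 78.541, -3.26], TCP at [159.405, -630.173, 205.587] pointing down, gripper open.
Joint ranges: [-163.93, 163.93], [-17.29, 119.83], [-79.2, 71.16], [3.27, 140.29], [-89.18, 269.18], [5.43, 117.66], [-154.24, 154.24]. Speed limits (degrees/s): [147.25, 147.25, 180, 180, 180, 180, 180].

### API

Orientations are given as a 3x3 rotation matrix whose columns are the frame's x, y, z axes.
In Python, from workcell import r, eyes gives the robot as it stands.
- The arm moves only by the tool apply_moves, never from a script. Its argument "steps" is a list of rows, each a list of 7 numbers: the turn, a rotation vector about the tool's x, y, z in degrees, then the shift along the tool's x, y, z in m, then the finger opening in m, from 0 to 0.087. In form: [[wx, wy, wz, tx, ty, tz, jaw], ...]. A call has 1 to 20 rows; each row shifts and turns the commanded pose from where the row before left it, along the tool's axes as they then stand; what a row does not reach is not made up. A row lasts 1/12 s, in which the tool goes at most 41.7 mm and 7.16 degrees, less where a joint would pass 70% of its speed; a pose out of reach is approached as far as the arm can. A call is refused whole if a number of a shift passes 0.0417 or a number of a turn 7.16, either way. A call with a gripper value outside its range is refused whole. The fingers move at their own pace and stop on an object; the grip force is fixed at half the most. Time passes only in rows, so rows that do not move let the fingers close. It gives the time, the measured TCP pose, the force, the opening and the grip force at its end, in the units of the state.
- r.read_state(): the state, without advancing time (a new reading comes with each control period).
- eyes.snapshot(name): name is "scene" or "top" or "wrist"; returns the picture (480x640x3 uint8, red, green, blue); there is no depth.
- eyes.get_calibration(name): a dict with "fx", "fy", "cx", "cy" (pixels), "dist_coeffs" ([k1, k2, p1, p2, k3] as OpenCV has them; the pictures are not rectified), "R" (3x3) and "t" (3): a world point X has camera coordinates R X + t. Camera axes: x right, y down, z forward; pixel columns grow to the right and rows downward; lengths in mm; the calibration is good to about 2 mm. A picture is of the moment at which its call begins: read the wrist's pose just before it. get_calibration takes no time and is no camera call; for the wrist camera it gives the pose at the moment of the call.
- r.sign_off(): hands the job in; it is judged then, once.
The state is a dict: "time_s": time; "qpos": joint angles; "dq": joint speeds; "effort": joint torques, N m; "tcp_pos": TCP position; "eef_rot": TCP orientation; "wrist_force": force on the tool from outside, world axes, zero at the start; "wrist_torque": the same for the moment, N m; "gripper_width": opening from 0.0 (shut) to 1.0 (fully open); "finger_force": force on a finger pad.
Only numpy, scipy, OpenCV 4.12 (cv2) and the standard library are available. Lean on these libraries where they do the work, as an engineer would, in place of code of your own. Each camera call takes 0.05 s, during which the arm holds its last target. There are 200 camera calls.

### The job

The dry box must be vented before it is opened. Slide the clamp jaw on its front fully back off the lid, then take the lid by its bar handle, pull up until the sticky seal lets go, and hold the lid still, slightly open, with its front edge raised by about 20 mm: never let it swing up past 50 mm, and leave the things round the box where they stand. The job finishes with the robot still holding the lid ajar by its handle: do not let go or close it.

Things in the scene. Friction and masses are not known exactly. Their poses are not given: they have to be found in the camera images.
- dry_box: grey open-topped box, 150 (x) x 190 (y) x 65 mm high, on a black flange, screwed to the bench. Origin: centre of its underside, on the bench; x points from its front (clamp jaw) to its rear (hinge), y to the left, z up. A dark steel guide for the jaw, 46 mm wide, up to 46 mm high, stands out of its front to 159 mm before the origin. Two coils lie inside.
- jaw (a joint): slide of the clamp jaw, m, along the box's -x, away from the lid: 0 to 0.006 at the start (clamped), 0.030 at its stop (fully back). Takes about 3 N, stays where left. A steel block 36 mm wide; its nose (top 89 mm above the bench) reaches up to 10 mm over the lid's front edge, 1 mm above it, and blocks the lid until slid back by over 10 mm.
- jaw_grip (a point): point to grasp on the jaw's upright dark grip tab: on the tab's centre plane, 113 mm above the bench and 104 mm before the box's origin (less the slide) when clamped. The tab is 12 mm thick along the box's y, 26 mm long along the box's x, its top is 129 mm and its foot (the top of the 36 mm wide nose) 89 mm above the bench. Axes as the box's.
- lid_hinge (a joint): lid angle, rad: 0 closed, grows as the front edge rises (20 mm there = 0.125). Hinge axis along the box's y, 81 mm behind its origin, 66 mm above the bench. The seal holds with a peak of about 15 N pull at the handle, weight included, at once, fading to none over the first 5 mm of rise (0.04 rad); then only the weight is left, about 2 N at the handle, and the lid falls shut if let go.
- lid: the lid: clear pane in a grey frame, 158 x 196 x 8 mm, 0.24 to 0.39 kg, its top 76 mm above the bench when closed. Origin: on the hinge axis; axes as the box's when closed. On it stands a black bar handle: a round bar of 12 mm diameter, 64 mm long along y, on two posts 10 mm thick, 54 mm apart.
- handle_grip (a point): middle of the handle's bar, on its axis: 32 mm above the lid's top, 108 mm above the bench when closed, 45 mm before the box's origin; 126 mm before and 42 mm above the hinge axis. 26 mm of free air between the bar and the lid. Axes as the lid's: y along the bar.
- lid_edge (a point): middle of the lid's front edge, half way up its thickness: when closed 72 mm above the bench, 79 mm before the box's origin, 160 mm before the hinge axis.
- std_resistor: bystander: round reference resistor can with terminals on top, 48 mm across, 69 mm high, standing upright beside the box. Origin: centre of its underside.
- tape_black: bystander: roll of tape, 63 mm across, 18 mm high, lying flat. Origin: centre of its underside.
- loupe: bystander: bench loupe, 38 mm across, 32 mm high, standing on its rim. Origin: centre of its underside.

How it is judged (in metres and radians):
On the way, in this order (a step that is already met when the one before it is completed fails the run):
1. the clamp jaw is slid back clear of the lid while the lid is still shut (value of joint jaw above 0.02 m and value of joint lid_hinge below 0.015 rad), for 0.1 s.
2. the seal is broken: the lid has come up past the sticking, held by its handle (value of joint lid_hinge above 0.06 rad and contact force between the fingers and lid above 0.5 N and distance between the grasp point and handle_grip below 0.06 m), for 0.2 s.
At the end, for the whole second after the job is handed in: the lid stands still (under 0.05 rad/s) at 0.075 to 0.20 rad, its front edge 12 to 32 mm up, with the gripper's fingers holding it (contact force over 0.5 N) at the handle (grasp point within 60 mm of the middle of its bar), and the jaw is still slid back by more than 20 mm (value of joint lid_hinge between 0.075 and 0.2 rad and velocity of joint lid_hinge between -0.05 and 0.05 rad/s and contact force between the fingers and lid above 0.5 N and value of joint jaw above 0.02 m and distance between the grasp point and handle_grip below 0.06 m); the arm keeps its last pose, push and grip.
It fails at once if the lid swings up too far: front edge more than about 50 mm (0.32 rad) (value of joint lid_hinge above 0.32 rad).
It fails at once if a thing beside the box is moved by more than 20 mm (distance of any of std_resistor, tape_black, loupe from where it was at the start of the episode above 0.02 m).
It also fails if it takes over 43 s, if anything falls off the work surface, if the arm or the gripper's body presses on something with over 40 N, if the wrist force passes 120 N, or if a joint passes its speed limit or range.

## Working session

There is one attempt and no reset: what is moved stays moved. The work goes in short steps, Python scripts to look and compute and a tool call to move; the robot and the scene stay as the last step left them, time stands still between calls to the robot, and variables do not carry over. Pictures are saved under pics/ and viewed, at most 10 in all, crops included, and the job is handed in when it is done.

Besides the shell and the picture viewer there is one more tool, called as name(argument=value, ...), one argument or row to a line, values as JSON. apply_moves: Moves the arm, as the interface text tells. Its arguments: {"type":"object","properties":{"steps":{"type":"array","items":{"type":"array","items":{"type":"number"}}}},"required":["steps"]}

```bash
ls; mkdir -p pics; python3 - <<'E'
from workcell import r, eyes
import cv2,numpy as np
for n in ("scene","top"):
    cv2.imwrite(f"pics/{n}0.png",eyes.snapshot(n)[:,:,::-1])
    c=eyes.get_calibration(n);print(n,{k:np.round(v,3).tolist() for k,v in c.items()})
s=r.read_state();print(s)
E
```

```text
pics
scene {'fx': 571.742, 'fy': 571.742, 'cx': 321.801, 'cy': 246.361, 'dist_coeffs': [-0.117, 0.0, 0.0, 0.0, 0.0], 'R': [[0.886, -0.464, 0.001], [-0.297, -0.566, -0.769], [0.357, 0.681, -0.639]], 't': [-446.621, 326.871, 770.67]}
top {'fx': 499.511, 'fy': 499.511, 'cx': 312.399, 'cy': 239.223, 'dist_coeffs': [-0.122, 0.0, 0.0, 0.0, 0.0], 'R': [[0.006, -1.0, -0.013], [-0.988, -0.004, -0.153], [0.153, 0.014, -0.988]], 't': [161.263, 598.22, 866.578]}
{'time_s': 0.1, 'qpos': array([76.60957228, 18.43520331, -4.01652705, 83.16801607,  1.29631755,
       78.54216149, -3.25958044]), 'dq': array([ 0.08576053, -0.07783001,  0.098845  , -0.10521266,  0.08003193,
       -0.18728656,  0.03042967]), 'effort': array([ 1.59784081e-04, -4.92570806e+01, -4.05548969e-01, -3.13398993e+01,
       -6.41482067e-02,  3.95585387e-02,  6.24092308e-05]), 'tcp_pos': array([ 159.25210694, -629.63829219,  204.56572759]), 'eef_rot': array([[ 9.69438247e-01,  2.45334863e-01, -5.38613609e-04],
       [ 2.45335428e-01, -9.69436823e-01,  1.66528187e-03],
       [-1.13600165e-04, -1.74652894e-03, -9.99998468e-01]]), 'wrist_force': array([ 0.11428499, -0.56253905,  0.35936439]), 'wrist_torque': array([-0.02620005, -0.05270677,  0.02651899]), 'finger_force': 0.0, 'gripper_width': 1.00137398856231}
```

View pics/scene0.png

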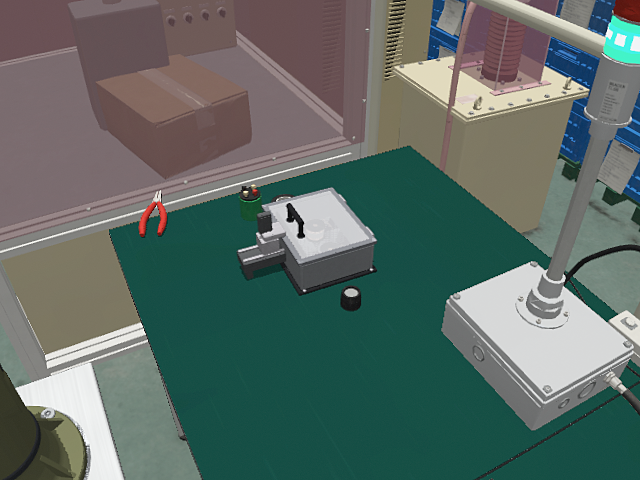

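View pics/top0.png

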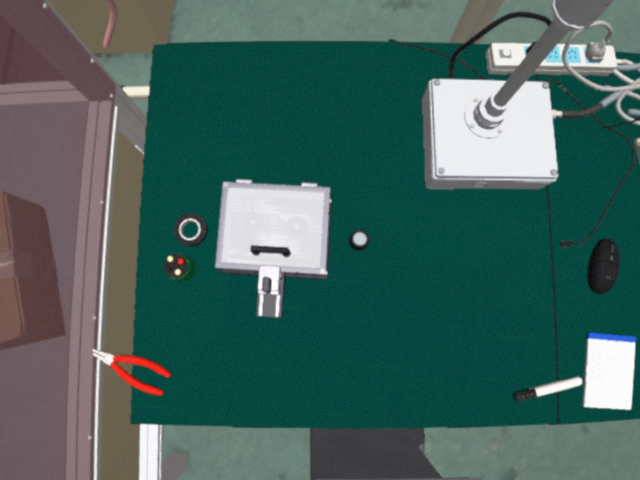

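The scene view shows the box in the middle of the bench, with the jaw facing the robot. In the top view the handle is near (270,250), the tab near (266,284), the can at (178,266), the tape at (190,229) and the loupe at (359,240).

```bash
cat > h.py <<'E'
from workcell import r, eyes
import cv2,numpy as np
def ray(c,px,z):
    K=np.array([[c['fx'],0,c['cx']],[0,c['fy'],c['cy']],[0,0,1]])
    p=cv2.undistortPoints(np.float64(px).reshape(-1,1,2),K,np.array(c['dist_coeffs'])).reshape(-1,2)
    R=np.array(c['R']);t=np.array(c['t'])
    d=np.c_[p,np.ones(len(p))]@R; o=-R.T@t
    return o+d*((z-o[2])/d[:,2])[:,None]
def blobs(mask,amin):
    n,l,st,ce=cv2.connectedComponentsWithStats(mask.astype(np.uint8))
    return [(st[i],ce[i],l==i) for i in range(1,n) if st[i][4]>=amin]
E
python3 - <<'E'
from h import *
c=eyes.get_calibration("top"); im=cv2.imread("pics/top0.png")
g=im.max(2).astype(int)
roi=np.zeros(g.shape,bool);roi[170:330,205:345]=1
for st,ce,m in blobs((g<70)&roi&(im[:,:,1]<60),15):
    print("dark",st,ce.round(1)); rc=cv2.minAreaRect(np.argwhere(m)[:,::-1].astype(np.float32));print(rc); print(ray(c,[rc[0]],108).round(1), ray(c,[rc[0]],129).round(1))
for st,ce,m in blobs((g>140)&roi,300):
    rc=cv2.minAreaRect(np.argwhere(m)[:,::-1].astype(np.float32));b=cv2.boxPoints(rc);print("bright",st,rc);print(ray(c,b,76).round(1))
print("handlends",ray(c,[[251,248],[289,252]],108).round(1))
print("can",ray(c,[[178,266]],69)," loupe",ray(c,[[359,240]],32),"tape",ray(c,[[190,229]],18))
cv2.imwrite("pics/topc.png",cv2.resize(im[170:330,205:345],None,fx=4,fy=4,interpolation=cv2.INTER_CUBIC)[:600])
E
```

```text
dark [205 222   3  17  40] [205.8 229.8]
((206.0, 230.0), (16.0, 2.0), 90.0)
[[603.3 347.2 108. ]] [[599.7 342.3 129. ]]
dark [252 247  37   9 174] [270.3 250. ]
((270.06011962890625, 250.5684051513672), (36.24721908569336, 6.792330265045166), 3.6913859844207764)
[[568.1 235.5 108. ]] [[565.3 233.4 129. ]]
dark [227 272  17   3  28] [235.  273.2]
((235.0, 273.0), (16.0, 2.0), -0.0)
[[529.4 294.6 108. ]] [[527.6 291.  129. ]]
dark [245 273  12   3  19] [250.6 274.3]
((250.54055786132812, 274.25677490234375), (11.014732360839844, 1.6439898014068604), 9.462322235107422)
[[527.4 268.  108. ]] [[525.7 265.1 129. ]]
dark [283 273   4  18  32] [284.4 280.7]
((284.5685119628906, 281.54058837890625), (2.208658456802368, 17.099292755126953), 4.085616588592529)
[[515.5 210.  108. ]] [[514.1 208.6 129. ]]
bright [ 215  179  116  138 9823] ((272.0655517578125, 248.28732299804688), (112.2685317993164, 134.91116333007812), 3.094058036804199)
[[462.3 338.1  76. ]
 [705.2 333.6  76. ]
 [693.9 129.7  76. ]
 [453.7 142.2  76. ]]
handlends [[572.3 268.3 108. ]
 [565.8 203.2 108. ]]
can [[544.38053457 404.81639925  69.        ]]  loupe [[598.60691079  77.96842889  32.        ]] tape [[620.69819587 399.35096669  18.        ]]
```

View pics/topc.png

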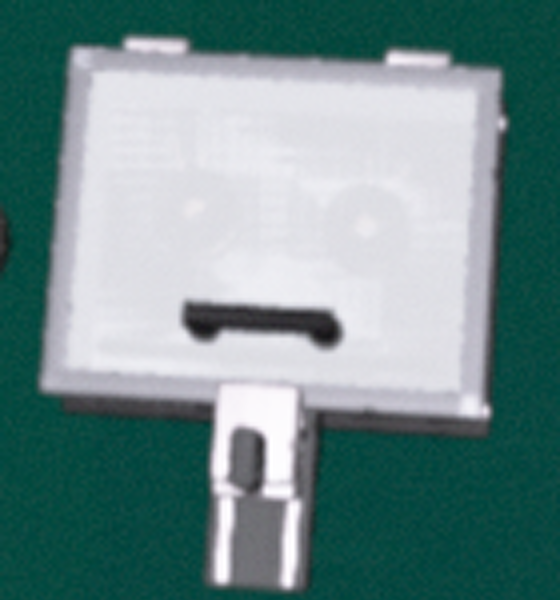

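The crop shows the lid corners at (72,48), (500,72), (490,410) and (40,392) in crop pixels. The bar runs from (185,311) to (337,322) and the tab is centred near (246,455).

```bash
python3 - <<'E'
from h import *
c=eyes.get_calibration("top")
f=lambda p:(np.array(p)+.5)/4-.5+[205,170]
cor=ray(c,f([[72,48],[500,72],[490,410],[40,392]]),76)
print(cor.round(1))
# lid in box frame: rear edge x? front -79, rear +79; y +-98
L=np.array([[79,98],[79,-98],[-79,-98],[-79,98]])
P=cor[:,:2];a=L-L.mean(0);b=P-P.mean(0)
th=np.arctan2((a[:,0]*b[:,1]-a[:,1]*b[:,0]).sum(),(a*b).sum());R=np.array([[np.cos(th),-np.sin(th)],[np.sin(th),np.cos(th)]])
print("yaw",np.degrees(th),"box",P.mean(0), "resid",(P-P.mean(0)-a@R.T).round(1))
o=P.mean(0)
print("handle",o+R@[-45,0],"tab0",o+R@[-104,0])
h=ray(c,f([[185,311],[337,322]]),110);print("bar",h,h.mean(0),np.degrees(np.arctan2(-(h[1]-h[0])[0],0-(h[1]-h[0])[1])))
print("tabtop",ray(c,f([[246,428],[246,455],[246,488]]),129))
E
```

```text
[[698.2 327.8  76. ]
 [687.1 133.5  76. ]
 [534.6 137.8  76. ]
 [541.3 336.6  76. ]]
yaw -2.5215113933479207 box [615.30173501 233.94999179] resid [[-0.4 -0.5]
 [-2.8  1. ]
 [ 2.6 -1.7]
 [ 0.6  1.3]]
handle [570.34530516 235.92974302] tab0 [511.40243047 238.52541684]
bar [[573.14726528 268.21630713 110.        ]
 [568.74350408 203.30896077 110.        ]] [570.94538468 235.76263395 110.        ] 3.8813917939681577
tabtop [[521.96687247 239.1379687  129.        ]
 [510.83639006 238.93065418 129.        ]
 [497.28147805 238.68287228 129.        ]]
```

apply_moves(
  steps=[
    [0,0,5.8,0,0,0,0.087],
    [0,0,5.8,0,0,0,0.087],
    [0,0,5.8,0,0,0,0.087],
    [0,0,0,0.026,-0.0225,0,0.087],
    [0,0,0,0.026,-0.0225,0,0.087],
    [0,0,0,0.026,-0.0225,0,0.087],
    [0,0,0,0.026,-0.0225,0,0.087],
    [0,0,0,0.026,-0.0225,0,0.087],
    [0,0,0,0.026,-0.0225,0,0.087],
    [0,0,0,0.026,-0.0225,0,0.087],
    [0,0,0,0.026,-0.0225,0,0.087],
    [0,0,0,0.026,-0.0225,0,0.087],
    [0,0,0,0.026,-0.0225,0,0.087],
  ],
)

```text
time_s: 1.18
tcp_pos: [432.5, -418.7, 205.2]
eef_rot: [[0.998, -0.056, -0.001], [-0.056, -0.998, 0.0], [-0.001, -0.0, -1.0]]
wrist_force: [-0.2, -0.4, 0.5]
gripper_width: 0.997
finger_force: 0.0
```

apply_moves(
  steps=[
    [0,0,0,0.007,-0.0325,0,0.087],
    [0,0,0,0.007,-0.0325,0,0.087],
    [0,0,0,0.007,-0.0325,0,0.087],
    [0,0,0,0.007,-0.0325,0,0.087],
    [0,0,0,0.007,-0.0325,0,0.087],
    [0,0,0,0.007,-0.0325,0,0.087],
    [0,0,0,0.007,-0.0325,0,0.087],
    [0,0,0,0.007,-0.0325,0,0.087],
    [0,0,0,0.007,-0.0325,0,0.087],
    [0,0,0,0.007,-0.0325,0,0.087],
    [0,0,0,-0.003,-0.034,0,0.087],
    [0,0,0,-0.003,-0.034,0,0.087],
    [0,0,0,-0.003,-0.034,0,0.087],
    [0,0,0,-0.003,-0.034,0,0.087],
    [0,0,0,-0.003,-0.034,0,0.087],
    [0,0,0,-0.003,-0.034,0,0.087],
    [0,0,0,-0.003,-0.034,0,0.087],
    [0,0,0,-0.003,-0.034,0,0.087],
    [0,0,0,-0.003,-0.034,0,0.087],
    [0,0,0,-0.003,-0.034,0,0.087],
  ],
)

```text
time_s: 2.85
tcp_pos: [508.2, 243.0, 205.3]
eef_rot: [[0.998, -0.056, -0.0], [-0.056, -0.998, -0.001], [-0.0, 0.001, -1.0]]
wrist_force: [-0.0, 0.6, -0.2]
gripper_width: 1.001
finger_force: 0.0
```

```bash
python3 - <<'E'
from h import *
for _ in range(1):
    s=r.read_state(); c=eyes.get_calibration("wrist"); im=eyes.snapshot("wrist")
print(s['time_s'],s['tcp_pos'].round(1),s['qpos'].round(1));cv2.imwrite("pics/w1.png",im[:,:,::-1])
np.save("w1.npy",c,allow_pickle=True)
E
```

```text
2.85 [508.2 243.  205.3] [  10.2   11.8  -43.7   94.5    8.3   77.1 -127.9]
```

View pics/w1.png

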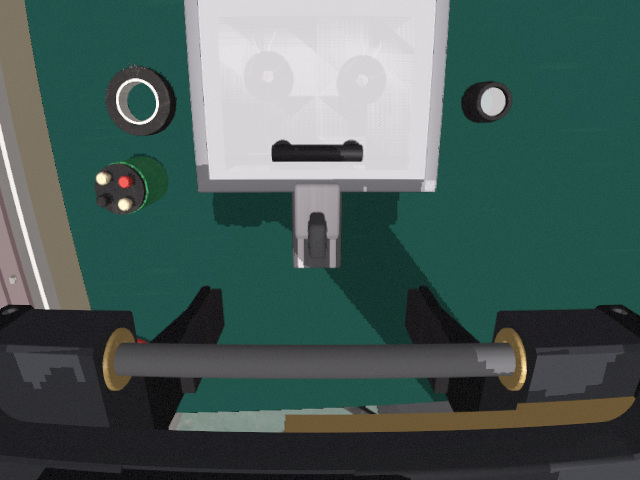

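The wrist view is squared to the box: bar from (272,153) to (363,153), tab from about (317,213) to (317,257), centred on column 317.

```bash
python3 - <<'E'
from h import *
c=np.load("w1.npy",allow_pickle=True).item(); im=cv2.imread("pics/w1.png")
print("bar",ray(c,[[272,152.5],[363,153],[317,153]],110).round(1))
print("tabtop",ray(c,[[317,213],[317,220],[317,230],[317,257]],129).round(1))
g=im.max(2)
for row in (222,230,238,246,254): print(row,g[row,300:336])
print(g[205:262,317])
print("lid front corners",ray(c,[[198,181],[437,180]],76).round(1))
E
```

```text
bar [[572.8 270.4 110. ]
 [568.9 206.5 110. ]
 [570.6 238.8 110. ]]
tabtop [[531.9 241.1 129. ]
 [527.  241.3 129. ]
 [519.9 241.7 129. ]
 [500.  242.8 129. ]]
222 [163 163 161 163 160 161 163 149  71  46  47  47  45  46  46  51  49  48
  47  47  46  49  48  43  47  66 120 161 162 160 159 160 161 157 156 157]
230 [163 162 162 163 161 159 153 119  66  59  67  71  74  76  78  76  76  75
  78  77  78  79  75  73  67  60  79 125 159 161 157 158 157 155 155 157]
238 [147 148 147 140 126 127 125 116  53  58  68  72  77  77  77  77  76  76
  78  73  73  73  73  66  65  51  66 104 122 124 138 140 141 140 139 137]
246 [159 158 157 139  76  77  74  68  47  53  66  69  67  73  75  74  72  75
  71  75  73  73  73  69  62  52  54  74  75 104 158 160 162 158 156 140]
254 [158 159 155 140  78  73  76  71  70  57  64  69  71  73  76  75  71  74
  72  72  74  76  71  67  63  61  72  74  75 103 156 160 157 158 156 137]
[165 163 164 162 163 161 143  93  48  51  49  44  44  47  52  49  48  48
  49  56  63  73  72  76  75  75  74  76  78  77  76  76  74  76  77  74
  76  75  73  78  75  75  75  76  73  74  75  74  73  74  70  70  68  67
  70  72  74]
lid front corners [[551.5 336.4  76. ]
 [541.5 142.5  76. ]]
```

apply_moves(
  steps=[
    [0,0,0,0.0014,0.0013,0.019,0.05],
    [0,0,0,0,0,0.02,0.05],
    [0,0,0,0,0,0.02,0.05],
    [0,0,0,0,0,0.02,0.05],
    [0,0,0,0,0,0.018,0.05],
    [0,0,0,0,0,0,0.05],
    [0,0,0,0,0,0,0.0],
    [0,0,0,0,0,0,0.0],
    [0,0,0,0,0,0,0.0],
    [0,0,0,0,0,0,0.0],
    [0,0,0,0,0,0,0.0],
    [0,0,0,0,0,0,0.0],
  ],
)

```text
time_s: 3.9
tcp_pos: [510.4, 240.4, 109.2]
eef_rot: [[0.998, -0.056, 0.001], [-0.056, -0.998, 0.0], [0.001, -0.0, -1.0]]
wrist_force: [0.1, 0.0, 0.8]
gripper_width: 0.206
finger_force: 0.0
```

apply_moves(
  steps=[
    [0,0,0,0,0,0,0.0],
    [0,0,0,0,0,0,0.0],
    [0,0,0,0,0,0,0.0],
  ],
)

```text
time_s: 4.15
tcp_pos: [510.2, 240.9, 108.9]
eef_rot: [[0.998, -0.056, 0.001], [-0.056, -0.998, 0.001], [0.001, -0.001, -1.0]]
wrist_force: [0.7, 1.3, 1.7]
gripper_width: 0.126
finger_force: 30.0
```

apply_moves(
  steps=[
    [0,0,0,-0.002,0,0,0.0],
    [0,0,0,-0.002,0,0,0.0],
    [0,0,0,-0.002,0,0,0.0],
    [0,0,0,-0.002,0,0,0.0],
    [0,0,0,-0.002,0,0,0.0],
    [0,0,0,-0.002,0,0,0.0],
    [0,0,0,-0.002,0,0,0.0],
    [0,0,0,-0.002,0,0,0.0],
    [0,0,0,-0.002,0,0,0.0],
    [0,0,0,-0.002,0,0,0.0],
    [0,0,0,-0.002,0,0,0.0],
    [0,0,0,-0.002,0,0,0.0],
    [0,0,0,0,0,0,0.0],
  ],
)

```text
time_s: 5.23
tcp_pos: [485.6, 242.1, 108.9]
eef_rot: [[0.998, -0.055, 0.0], [-0.055, -0.998, 0.0], [0.0, -0.0, -1.0]]
wrist_force: [1.5, 3.8, 5.3]
gripper_width: 0.125
finger_force: 30.0
```

apply_moves(
  steps=[
    [0,0,0,-0.0015,0,0,0.0],
    [0,0,0,-0.0015,0,0,0.0],
    [0,0,0,-0.0015,0,0,0.0],
    [0,0,0,-0.0015,0,0,0.0],
    [0,0,0,0,0,0,0.0],
  ],
)

```text
time_s: 5.65
tcp_pos: [481.2, 242.4, 108.9]
eef_rot: [[0.998, -0.056, 0.003], [-0.056, -0.998, 0.001], [0.003, -0.001, -1.0]]
wrist_force: [4.6, 5.6, 2.4]
gripper_width: 0.126
finger_force: 30.0
```

apply_moves(
  steps=[
    [0,0,0,0,0,0,0.05],
    [0,0,0,0,0,0,0.05],
    [0,0,0,0,0,0,0.05],
    [0,0,0,0,0,0,0.05],
    [0,0,0,0,0,-0.02,0.05],
    [0,0,0,0,0,-0.03,0.05],
    [0,0,0,0,0,-0.03,0.05],
    [0,0,-6.93,0,0,0,0.05],
    [0,0,-6.93,0,0,0,0.05],
    [0,0,-6.93,0,0,0,0.05],
    [0,0,-6.93,0,0,0,0.05],
    [0,0,-6.93,0,0,0,0.05],
    [0,0,-6.93,0,0,0,0.05],
    [0,0,-6.93,0,0,0,0.05],
    [0,0,-6.93,0,0,0,0.05],
    [0,0,-6.93,0,0,0,0.05],
    [0,0,-6.93,0,0,0,0.05],
    [0,0,-6.93,0,0,0,0.05],
    [0,0,-6.93,0,0,0,0.05],
    [0,0,-6.93,0,0,0,0.05],
  ],
)

```text
time_s: 7.32
tcp_pos: [479.1, 241.0, 187.7]
eef_rot: [[0.049, 0.999, -0.002], [0.999, -0.049, -0.002], [-0.002, -0.002, -1.0]]
wrist_force: [-0.1, 0.1, -0.6]
gripper_width: 0.576
finger_force: 0.0
```

```bash
python3 - <<'E'
from h import *
s=r.read_state(); im=eyes.snapshot("wrist")
print(s['time_s'],s['tcp_pos'].round(1),s['eef_rot'].round(3).tolist())
t=eyes.snapshot("top")[170:330,205:345]
o=np.hstack([cv2.resize(im,(426,320)),cv2.resize(t,(280,320),interpolation=cv2.INTER_CUBIC)])
cv2.imwrite("pics/w2.png",o[:,:,::-1])
E
```

```text
7.3167 [479.1 241.  187.7] [[0.049, 0.999, -0.002], [0.999, -0.049, -0.002], [-0.002, -0.002, -1.0]]
```

View pics/w2.png

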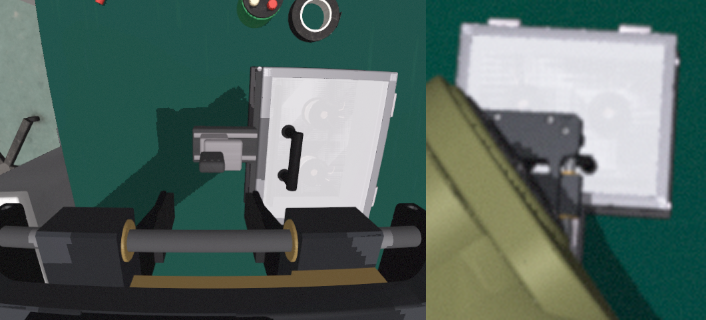

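The jaw is now clear of the lid's front edge, and the bar is at about (291,157) in the left half of the picture. Next I move over the bar and descend.

apply_moves(
  steps=[
    [0,0,0,0.001,0.031,0,0.05],
    [0,0,0,0.001,0.031,0,0.05],
    [0,0,0,0,0.03,0,0.05],
    [0,0,0,0,0,0,0.05],
    [0,0,0,0,0,0.018,0.05],
    [0,0,0,0,0,0.018,0.05],
    [0,0,0,0,0,0.018,0.05],
    [0,0,0,0,0,0.018,0.05],
    [0,0,0,0,0,0.013,0.05],
    [0,0,0,0,0,0,0.05],
  ],
)

```text
time_s: 8.25
tcp_pos: [569.6, 237.5, 100.0]
eef_rot: [[0.056, 0.998, -0.006], [0.998, -0.056, -0.003], [-0.003, -0.006, -1.0]]
wrist_force: [-0.8, -1.5, -0.0]
gripper_width: 0.575
finger_force: 0.0
```

apply_moves(
  steps=[
    [0,0,0,0,0.001,-0.001,0.05],
    [0,0,0,0,0,0,0],
    [0,0,0,0,0,0,0],
    [0,0,0,0,0,0,0],
    [0,0,0,0,0,0,0],
    [0,0,0,0,0,0,0],
    [0,0,0,0,0,0,0],
    [0,0,0,0,0,0,0],
    [0,0,0,0,0,0,0],
    [0,0,0,0,0,0,0],
    [0,0,0,0,0,0,0],
    [0,0,0,0,0,0,0],
  ],
)

```text
time_s: 9.25
tcp_pos: [573.0, 238.9, 104.5]
eef_rot: [[0.054, 0.999, -0.0], [0.999, -0.054, -0.0], [-0.0, -0.0, -1.0]]
wrist_force: [0.1, 0.7, 0.4]
gripper_width: 0.011
finger_force: 0.0
```

```bash
python3 - <<'E'
from h import *
im=eyes.snapshot("wrist"); t=eyes.snapshot("scene")[150:310,220:400]
o=np.hstack([cv2.resize(im,(426,320)),cv2.resize(t,(360,320),interpolation=cv2.INTER_CUBIC)])
cv2.imwrite("pics/w3.png",o[:,:,::-1]);s=r.read_state();print(s['tcp_pos'],s['gripper_width'],s['finger_force'])
E
```

```text
[572.98548707 238.9056416  104.47088807] 0.004467521986122354 0.0
```

View pics/w3.png

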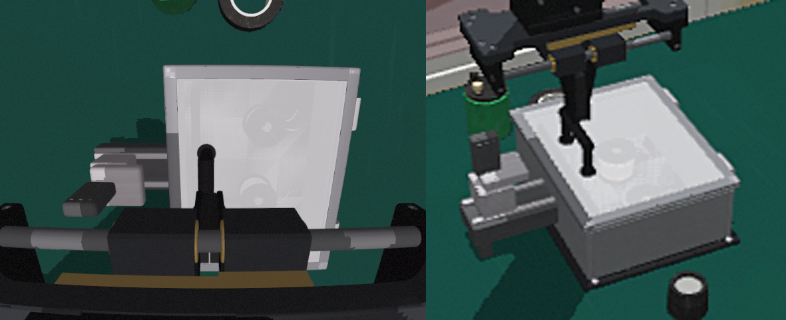

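The lid is still shut and the jaw is back. The fingers read closed, though they look as if they are on the bar in the left half near (208,195). I'll take a close crop of that spot with the expected positions marked.

```bash
python3 - <<'E'
from h import *
c=eyes.get_calibration("wrist");s=r.read_state()
im=np.ascontiguousarray(eyes.snapshot("wrist")[:,:,::-1])
K=np.array([[c['fx'],0,c['cx']],[0,c['fy'],c['cy']],[0,0,1]])
pr=lambda P:cv2.projectPoints(np.float64(P).reshape(-1,3),cv2.Rodrigues(np.array(c['R']))[0],np.float64(c['t']),K,np.array(c['dist_coeffs']))[0].reshape(-1,2)
T=s['tcp_pos'];Z=s['eef_rot'][:,2]
print("cam",-np.array(c['R']).T@c['t'],"tip",pr(T+14*Z),"tcp",pr(T),"bar",pr([[572.7,270,108],[570.8,238.5,108],[569,206.5,108]]))
o=im[200:440,240:440]
sc=eyes.snapshot("scene")[180:260,260:320,::-1]
cv2.imwrite("pics/w4.png",np.hstack([cv2.resize(o,(450,540),interpolation=cv2.INTER_CUBIC),cv2.resize(sc,(340,540),interpolation=cv2.INTER_CUBIC)]))
print(s['gripper_width'],s['finger_force'])
E
```

```text
cam [578.02621777 324.42176339 283.01983186] tip [[313.7419566  283.80891987]] tcp [[313.68928304 294.92100207]] bar [[309.55331581 239.31999917]
 [309.40268812 298.89466175]
 [309.52583325 353.03099054]]
0.004467521986122354 0.0
```

View pics/w4.png

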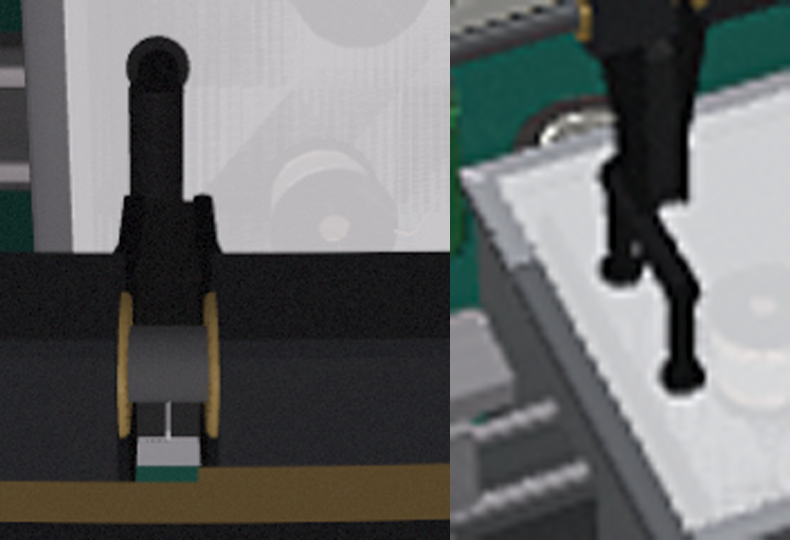

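```bash
python3 - <<'E'
from h import *
c=eyes.get_calibration("scene");s=r.read_state()
K=np.array([[c['fx'],0,c['cx']],[0,c['fy'],c['cy']],[0,0,1]])
pr=lambda P:cv2.projectPoints(np.float64(P).reshape(-1,3),cv2.Rodrigues(np.array(c['R']))[0],np.float64(c['t']),K,np.array(c['dist_coeffs']))[0].reshape(-1,2)
cr=lambda p:((p-[260,180])*[340/60,540/80]+[450,0]).round()
T=s['tcp_pos'];Z=s['eef_rot'][:,2]
print(T,"tip",cr(pr(T+14*Z)),"grasp",cr(pr(T-5*Z)))
print("bar",cr(pr([[572.7,270,108],[570.8,238.5,108],[569,206.5,108]])))
print(s['wrist_force'],s['wrist_torque'])
E
```

```text
[572.95389967 238.94532097 104.46975113] tip [[650. 277.]] grasp [[648. 222.]]
bar [[608. 169.]
 [643. 229.]
 [681. 293.]]
[0.59467792 0.00815829 0.28962723] [ 0.01684944 -0.14394196 -0.0060517 ]
```

The bar projects where it should in both views, but the fingertips appear about 22–25 mm higher than stated, roughly level with the top of the bar. So the fingers closed above it. I'll reopen and go down 12 mm slowly; this stays above the lid even with the stated tip length.

apply_moves(
  steps=[
    [0,0,0,0,-0.002,0,0.05],
    [0,0,0,0,0,0,0.05],
    [0,0,0,0,0,0,0.05],
    [0,0,0,0,0,0,0.05],
    [0,0,0,0,0,0,0.05],
    [0,0,0,0,0,0,0.05],
    [0,0,0,0,0,0.002,0.05],
    [0,0,0,0,0,0.002,0.05],
    [0,0,0,0,0,0.002,0.05],
    [0,0,0,0,0,0.002,0.05],
    [0,0,0,0,0,0.002,0.05],
    [0,0,0,0,0,0.002,0.05],
    [0,0,0,0,0,0,0.05],
  ],
)

```text
time_s: 10.53
tcp_pos: [570.7, 238.9, 91.9]
eef_rot: [[0.054, 0.999, -0.001], [0.999, -0.054, -0.0], [-0.0, -0.001, -1.0]]
wrist_force: [-1.2, -0.4, -0.8]
gripper_width: 0.573
finger_force: 0.0
```

```bash
python3 - <<'E'
from h import *
s=r.read_state();print(s['tcp_pos'],s['gripper_width'],s['wrist_force'])
im=eyes.snapshot("wrist")[190:400,220:420,::-1]
sc=eyes.snapshot("scene")[180:260,260:320,::-1]
cv2.imwrite("pics/w5.png",np.hstack([cv2.resize(im,(450,540),interpolation=cv2.INTER_CUBIC),cv2.resize(sc,(340,540),interpolation=cv2.INTER_CUBIC)]))
E
```

```text
[570.67363917 238.8519768   91.90271001] 0.5726735112086427 [-1.2237853  -0.39521266 -0.77451154]
```

View pics/w5.png

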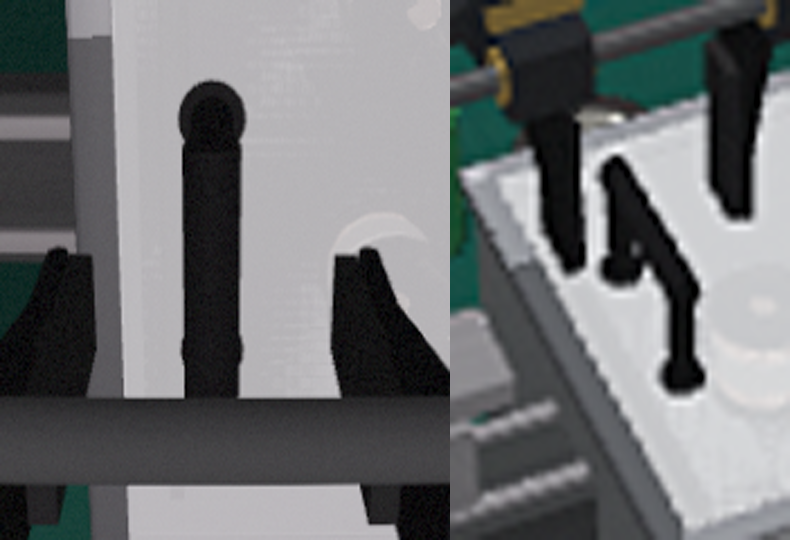

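The fingertips straddle the bar: the front one at (572,270) and the rear one at (738,218) in the scene crop. They sit only about 5 mm below the bar's axis, so I'll go 8 mm deeper and close.

apply_moves(
  steps=[
    [0,0,0,0,0,0.002,0.05],
    [0,0,0,0,0,0.002,0.05],
    [0,0,0,0,0,0.002,0.05],
    [0,0,0,0,0,0.002,0.05],
    [0,0,0,0,0,0,0.05],
    [0,0,0,0,0,0,0],
    [0,0,0,0,0,0,0],
    [0,0,0,0,0,0,0],
    [0,0,0,0,0,0,0],
    [0,0,0,0,0,0,0],
    [0,0,0,0,0,0,0],
    [0,0,0,0,0,0,0],
    [0,0,0,0,0,0,0],
    [0,0,0,0,0,0,0],
    [0,0,0,0,0,0,0],
  ],
)

```text
time_s: 11.88
tcp_pos: [570.5, 239.0, 84.5]
eef_rot: [[0.054, 0.999, -0.001], [0.999, -0.054, -0.0], [-0.0, -0.001, -1.0]]
wrist_force: [-2.2, -0.6, 1.8]
gripper_width: 0.128
finger_force: 30.0
```

apply_moves(
  steps=[
    [0,0,0,0,0.0003,-0.001,0],
    [0,0,0,0,0.0003,-0.001,0],
    [0,0,0,0,0.0004,-0.001,0],
    [0,0,0,0,0.0004,-0.001,0],
    [0,0,0,0,0.0004,-0.001,0],
    [0,0,0,0,0.0004,-0.001,0],
    [0,0,0,0,0.0004,-0.001,0],
    [0,0,0,0,0.0004,-0.001,0],
  ],
)

```text
time_s: 12.55
tcp_pos: [573.7, 238.9, 93.4]
eef_rot: [[0.054, 0.999, -0.0], [0.999, -0.054, -0.001], [-0.001, -0.0, -1.0]]
wrist_force: [-3.1, 0.5, -2.8]
gripper_width: 0.128
finger_force: 30.0
```

apply_moves(
  steps=[
    [0,0,0,0,0.0004,-0.001,0],
    [0,0,0,0,0.0004,-0.001,0],
    [0,0,0,0,0.0004,-0.001,0],
    [0,0,0,0,0.0005,-0.001,0],
    [0,0,0,0,0.0005,-0.001,0],
    [0,0,0,0,0.0005,-0.001,0],
    [0,0,0,0,0.0005,-0.001,0],
    [0,0,0,0,0,0,0],
    [0,0,0,0,0,0,0],
    [0,0,0,0,0,0,0],
    [0,0,0,0,0,0,0],
  ],
)

```text
time_s: 13.47
tcp_pos: [576.4, 238.7, 99.6]
eef_rot: [[0.054, 0.999, -0.002], [0.999, -0.054, -0.001], [-0.001, -0.001, -1.0]]
wrist_force: [-7.0, -0.9, -1.0]
gripper_width: 0.126
finger_force: 30.0
```

```bash
python3 - <<'E'
from h import *
s=r.read_state();print(s['tcp_pos'],s['gripper_width'],s['finger_force'],s['wrist_force'])
im=eyes.snapshot("wrist")[:,:,::-1]
sc=eyes.snapshot("scene")[160:300,230:390,::-1]
cv2.imwrite("pics/w6.png",cv2.resize(sc,(680,595),interpolation=cv2.INTER_CUBIC))
E
```

```text
[576.37293688 238.70822144  99.61781821] 0.1260191324632067 30.000993311405182 [-7.00563615 -0.93901404 -1.02068319]
```

View pics/w6.png

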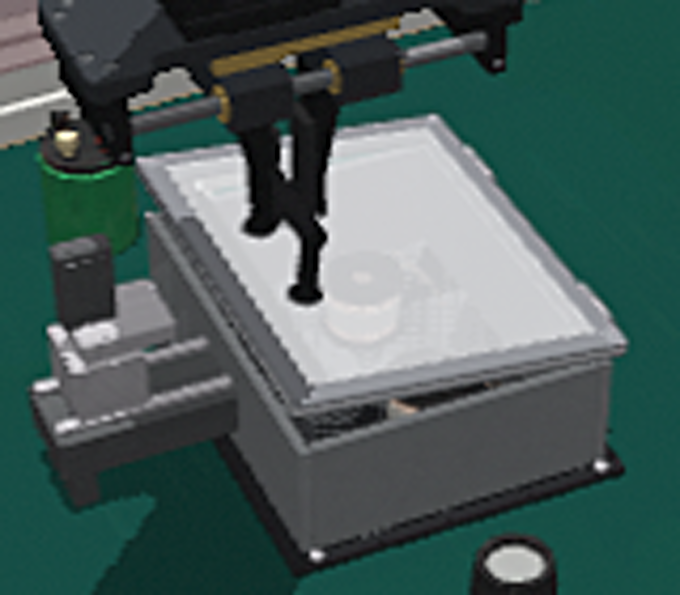

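The lid is open along its front. The gap at the front-right corner, from (305,408) to (305,450), is about 20 mm, which matches the 15 mm rise at the handle. The jaw is still back, the grip force is 30 N, and the can and loupe are still in place, so I'm handing in.

```bash
python3 -c "
from workcell import r
print(r.sign_off())"
```

```text
the job is handed in; nothing more can be done
None
```

I slid the clamp jaw about 29 mm back to its stop, broke the seal, and handed the job in with the robot holding the lid ajar by its handle, front edge raised about 20 mm; the judge returned no result.

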